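# Set out the capping station

## Robot

A 7-joint arm with a two-finger parallel gripper is mounted at the origin on the work surface. World frame = base frame: x ahead of the robot, y to its left, z up, the work surface at z = 0. Lengths are in m, angles in rad, forces in N, time in s.
With the tool pointing down it reaches from about 0.4 to 0.85 m from the base axis. Payload 4.5 kg.
Tool frame: the origin (TCP) lies at the very end of the fingers, on their centre line; the grasp point (between the pads) lies 19 mm behind it (bot.grip_depth is the distance from the TCP to the grasp point, in m); z points along the fingers, y is the line along which they close (so a half turn about z gives the same grasp; the last joint's range is limited). The gripper opens to 85 mm and grips with 20 to 120 N. Pads are 22 mm wide; open, the fingers measure 114 mm over their backs; the gripper's body (76 mm by 85 mm) begins 54 mm behind the grasp point. The pads swing forward as they close: fully open they stand 13 mm farther back than shut.
Start: joints at [1.275, 0.689, -0.195, 1.565, 0.157, 0.902, -0.215], TCP at [0.202, -0.591, 0.231] pointing down, gripper open.
Joint ranges: [-3.01, 3.01], [-0.46, 2.08], [-1.47, 1.51], [0.13, 2.56], [-1, 4.14], [0.04, 2.09], [-2.66, 2.66]. Speed limits (rad/s): [2.57, 2.57, 3.14, 3.14, 3.14, 3.14, 3.14].

## Interface

Orientations are given as a unit quaternion [x, y, z, w].
In Python, from workcell import status, imaging, workorder, bot gives the robot as it stands. The module is installed in compiled form; this text tells all that it offers.
- The arm moves only by the tool carry_out, never from a script. Its argument "moves" is a list of rows, each a list of 2 entries, a list of its own where there are three numbers: the shift along the tool's x, y, z in units of 30 mm (1.0 is 30 mm), then the turn about the tool's z in rad. In form: [[[x, y, z], yaw], ...]. A call has 1 to 20 rows; each row is the pose to reach, as a shift and turn from the pose commanded when the call began, along the tool's axes at that moment; what a row does not reach only later rows make up. A row lasts 1/10 s, in which the tool goes at most 50 mm and 8.59 degrees, less where a joint would pass 70% of its speed; a pose out of reach is approached as far as the arm can. A call with a gripper value outside its range is refused whole. "claw" is the closure, from -1 (fully open) to 1 (shut), set as the call begins (left out, the last holds). The fingers move at their own pace and stop on an object; "grip_force" is the grip in N (left out, the last holds). Time passes only in rows, so rows that repeat a pose let the fingers close. It gives the time, the measured TCP pose, the force, the opening and the grip force at its end, in the units of the state.
- status.get_obs(): the state, without advancing time (a new reading comes with each control period).
- imaging.get_image(name): name is "side" or "top"; returns the picture (420x560x3 uint8, red, green, blue); there is no depth.
- imaging.get_calibration(name): a dict with "mtx" (3x3 intrinsics, pixels), "D" ([k1, k2, p1, p2, k3] as OpenCV has them; the pictures are not rectified), "extrinsics" (4x4, takes a point from world to camera coordinates). Camera axes: x right, y up, looking along -z (the intrinsics and any distortion apply to the point x, -y, -z); pixel columns grow to the right and rows downward; lengths in m; the calibration is good to about 2 mm. A picture is of the moment at which its call begins. get_calibration takes no time and is no camera call.
- workorder.finish_job(): hands the job in; it is judged then, once.
The state is a dict: "time": time; "joint_positions": joint angles; "qd": joint speeds; "joint_torque": joint torques, N m; "position": TCP position; "tool_rot": TCP orientation; "wrist_force": force on the tool from outside, world axes, zero at the start; "ft_torque": the same for the moment, N m; "grip_width": finger opening in m; "grip_force": force on a finger pad.
Only numpy, scipy, OpenCV 4.12 (cv2) and the standard library are available. Lean on these libraries where they do the work, as an engineer would, in place of code of your own. Each camera call takes 0.05 s, during which the arm holds its last target. There are 200 camera calls.

## Task

Set out the capping station: stand the big tape roll beside the cap tray, on the side away from the pressing block, in line with the tray's middle and about 30 mm clear of the tray's edge, and stack the small tape roll centred on top of it. Put the parts box on the bench midway between the cap tray and the pressing block, in line with them, its long sides parallel to the tray edge that faces it, and stand the hand tamper upright in the middle of the pressing block's round pad. Leave the phone, the bottle and the brush where they are.

Things in the scene. Friction and masses are not known exactly. Their poses are not given: they have to be found in the camera images.
- cap_tray: Cap tray, fixed: low dark-red tray, white board, 20 upright cream caps; 90 mm along its x, 110 mm along its y, 32 mm high over the caps. Origin: centre of its underside, on the bench. x points away from the robot (within 0.15 rad), y left, z up. The pressing block lies along its +y or its -y (it varies), 270 mm centre to centre.
- press_block: Pressing block, fixed: aluminium plate 100 x 100 x 18 mm with a round black rubber pad 64 mm across, 6 mm high, in its middle: the pad's top is 24 mm above the origin. Flat bolt heads at the corners. Origin: centre of its underside, on the bench, under the pad's centre; z up. Turned up to 0.15 rad against the tray.
- big_roll: Big yellow tape roll standing upright on the bench: a ring 64 mm outside diameter, 38 mm hole, 50 mm high, about 0.12 kg. Origin: centre of its underside; z up along its axis.
- small_roll: Small yellow tape roll lying flat (axis upright) on the bench: a ring 52 mm outside diameter, 30 mm hole, 24 mm high, about 0.04 kg. Origin: centre of its underside; z up along its axis.
- parts_box: Parts box: open grey plastic box, 80 mm long (its x) by 50 mm wide (its y) by 32 mm high, walls 3 mm, with a few cream caps in the bottom (part of it); about 0.1 kg. Origin: centre of its underside; z up.
- tamper: Hand tamper standing upright: a steel disc foot 44 mm across and 15 mm high, with a straight round wooden grip 28 mm in diameter rising from it to 75 mm; about 0.25 kg. Origin: centre of the foot's underside; z up along the grip.
- phone: Bystander: black phone lying flat, 72 x 150 x 9 mm, its long side along its y. Origin: centre of its underside. To be left where it is.
- glue_bottle: Bystander: closed white bottle with a black cap, 52 mm across, 120 mm high. Origin: centre of its underside. To be left where it is.
- brush: Bystander: small brush with a wooden handle lying flat along its x, handle to -x. Origin: its underside, near its middle. To be left where it is.
There are look-alikes about, which are no part of the job. What is shaped like the tamper but green is not meant. What is shaped like the big_roll but purple is not meant.

How it is judged:
At the end, for the whole second after the job is handed in: Big roll beside tray away from block, gap 15-45 mm, within 15 mm of tray's middle line; small roll on it, 10 mm; box on bench, 15 mm off the line, centre within 150 mm of both tray's and block's, within 0.2 rad; tamper on pad, 10 mm; upright, released, at rest; bystanders moved under 20 mm (((y of press_block in the frame of cap_tray above 0 m and y of big_roll in the frame of cap_tray between -0.132 and -0.102 m) or (y of press_block in the frame of cap_tray below 0 m and y of big_roll in the frame of cap_tray between 0.102 and 0.132 m)) and x of big_roll in the frame of cap_tray between -0.015 and 0.015 m and height (world z) of each of big_roll, parts_box below 0.004 m and horizontal distance between small_roll and big_roll below 0.01 m and z of small_roll in the frame of big_roll between 0.046 and 0.054 m and horizontal distance between parts_box and cap_tray below 0.15 m and horizontal distance between parts_box and press_block below 0.15 m and x of parts_box in the frame of cap_tray between -0.015 and 0.015 m and angle between the x axis of parts_box and the x axis of cap_tray, either way round below 0.2 rad and horizontal distance between tamper and press_block below 0.01 m and z of tamper in the frame of press_block between 0.021 and 0.028 m and angle between each of big_roll, small_roll, parts_box, tamper's own z axis and vertical below 0.1 rad and linear speed of each of big_roll, small_roll, parts_box, tamper below 0.02 m/s and angular speed of each of big_roll, small_roll, parts_box, tamper below 0.2 rad/s and distance of each of phone, glue_bottle, brush from where it was at the start of the episode below 0.02 m); the robot touches nothing.
It fails at once if the phone is disturbed (moved more than 20 mm) (distance of phone from where it was at the start of the episode above 0.02 m).
It fails at once if the glue bottle is disturbed (moved more than 20 mm) (distance of glue_bottle from where it was at the start of the episode above 0.02 m).
It fails at once if the brush is disturbed (moved more than 20 mm) (distance of brush from where it was at the start of the episode above 0.02 m).
It also fails if it takes over 99 s, if anything falls off the work surface, if the arm or the gripper's body presses on something with over 40 N, if the wrist force passes 120 N, or if a joint passes its speed limit or range.

## Working session

There is one attempt and no reset: what is moved stays moved. The work goes in short steps, Python scripts to look and compute and a tool call to move; the robot and the scene stay as the last step left them, time stands still between calls to the robot, and variables do not carry over. Pictures are saved under pics/ and viewed, at most 14 in all, crops included, and the job is handed in when it is done.

Besides the shell and the picture viewer there is one more tool, called after "Request:" in YAML: its name, and indented under it one key for each argument. carry_out: Moves the arm, as the interface text tells. Its arguments: {"type":"object","properties":{"moves":{"type":"array"},"claw":{"type":"number"},"grip_force":{"type":"number"}},"required":["moves"]}

```bash
mkdir -p pics
cat > h.py <<'E'
import numpy as np, cv2
from workcell import status, imaging, workorder, bot
def snap(n,f):
    im=imaging.get_image(n); cv2.imwrite('pics/'+f,im[:,:,::-1]); return im
def ray(n,px):
    c=imaging.get_calibration(n); E=np.array(c['extrinsics'])
    p=cv2.undistortPoints(np.array(px,float).reshape(-1,1,2),np.array(c['mtx'],float),np.array(c['D'],float)).reshape(-1,2)
    d=np.c_[p[:,0],-p[:,1],-np.ones(len(p))]@E[:3,:3]
    return -E[:3,:3].T@E[:3,3],d
def onplane(n,px,z):
    o,d=ray(n,px); return o+d*((z-o[2])/d[:,2])[:,None]
def proj(n,P):
    c=imaging.get_calibration(n); E=np.array(c['extrinsics'])
    q=np.atleast_2d(P)@E[:3,:3].T+E[:3,3]; q=q*[1,-1,-1]
    return cv2.projectPoints(q,np.zeros(3),np.zeros(3),np.array(c['mtx'],float),np.array(c['D'],float))[0].reshape(-1,2)
E
python3 - <<'E'
from h import *
snap('top','top0.png');snap('side','side0.png')
o=status.get_obs();print({k:np.round(v,3) for k,v in o.items()})
for n in('top','side'):print(n,ray(n,[[280,210]]),np.round(imaging.get_calibration(n)['D'],3))
print(bot.grip_depth)
E
```

```text
{'time': np.float64(0.1), 'joint_positions': array([ 1.275,  0.69 , -0.195,  1.566,  0.157,  0.902, -0.215]), 'qd': array([ 0.   , -0.001,  0.001, -0.003,  0.001, -0.   , -0.   ]), 'joint_torque': array([-2.0000e-03, -5.4060e+01, -1.2710e+00, -1.5899e+01,  9.0000e-03,
        4.0000e-03,  0.0000e+00]), 'position': array([ 0.202, -0.591,  0.231]), 'tool_rot': array([ 0.986,  0.164, -0.   , -0.001]), 'wrist_force': array([ 0.028, -0.642, -0.262]), 'ft_torque': array([ 0.057, -0.109, -0.046]), 'grip_force': np.float64(0.0), 'grip_width': np.float64(0.086)}
top (array([ 0.46827159, -0.0041451 ,  1.09987475]), array([[ 0.07064981, -0.02162272, -0.99751018]])) [0.029 0.    0.    0.    0.   ]
side (array([0.05858543, 0.75196378, 0.64742285]), array([[ 0.46122753, -0.66905637, -0.58297062]])) [-0.111  0.     0.     0.     0.   ]
0.0187
```

View pics/top0.png

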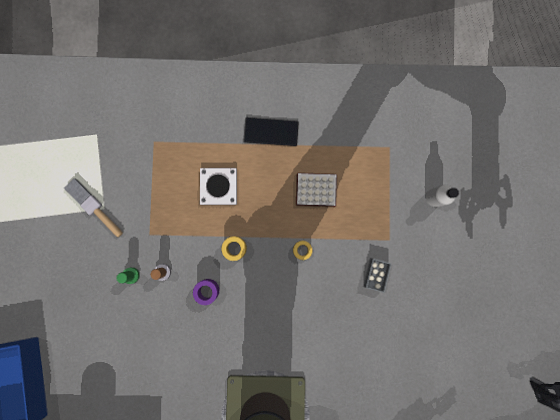

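View pics/side0.png

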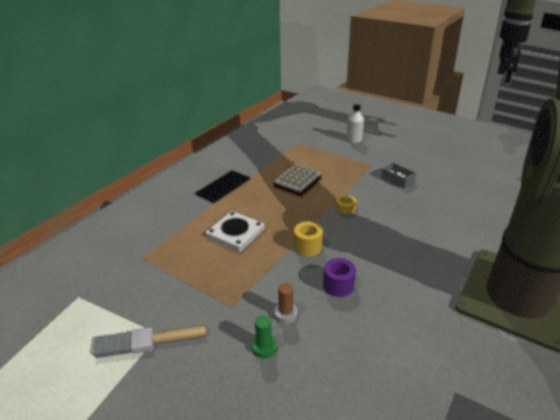

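Candidates: big roll is the yellow ring at top (233,248); purple ring at (206,292) is the look-alike; the small roll is yellow at (303,250). The tamper is wood on steel at (160,272); the green one at (128,276) is the look-alike. The box is at (377,274), the block at (218,186) and the tray at (316,189).

```bash
cat >> h.py <<'E'
def blobs(im,lo,hi,amin=25):
    h=cv2.cvtColor(im,cv2.COLOR_RGB2HSV); m=cv2.inRange(h,lo,hi)
    n,l,s,c=cv2.connectedComponentsWithStats(m)
    out=[]
    for i in range(1,n):
        if s[i,4]>=amin:
            cs,_=cv2.findContours((l==i).astype('u1'),cv2.RETR_EXTERNAL,cv2.CHAIN_APPROX_NONE)
            M=cv2.moments(cv2.convexHull(max(cs,key=cv2.contourArea)))
            if M['m00']>0: out.append((M['m10']/M['m00'],M['m01']/M['m00'],s[i,4],tuple(s[i,:4])))
    return out
E
python3 - <<'E'
from h import *
im=cv2.imread('pics/top0.png')[:,:,::-1].copy(); sd=cv2.imread('pics/side0.png')[:,:,::-1].copy()
for n,I in(('top',im),('side',sd)):
    print(n,'yellow');
    for b in blobs(I,(20,110,90),(34,255,255)):
        for z in(.025,.012):print(np.round(b[:3],1),b[3],z,np.round(onplane(n,b[:2],z),4))
    print('brown')
    for b in blobs(I,(4,90,40),(18,255,255),15): print(np.round(b[:3],1),b[3],np.round(onplane(n,b[:2],.045),4))
a=lambda c,r:cv2.resize(im[r-25:r+25,c-33:c+33],(396,300),interpolation=cv2.INTER_CUBIC)
cv2.imwrite('pics/crop1.png',np.vstack([np.hstack([a(160,272),a(377,274)]),np.hstack([a(218,186),a(316,189)])])[:,:,::-1])
E
```

```text
top yellow
[233.3 248.1 337. ] (np.int32(221), np.int32(236), np.int32(25), np.int32(25)) 0.025 [[0.439  0.0957 0.025 ]]
[233.3 248.1 337. ] (np.int32(221), np.int32(236), np.int32(25), np.int32(25)) 0.012 [[0.4387 0.0969 0.012 ]]
[302.1 249.9 193. ] (np.int32(293), np.int32(241), np.int32(19), np.int32(19)) 0.025 [[ 0.4384 -0.0889  0.025 ]]
[302.1 249.9 193. ] (np.int32(293), np.int32(241), np.int32(19), np.int32(19)) 0.012 [[ 0.438 -0.09   0.012]]
brown
[  269.7   190.7 19044. ] (np.int32(150), np.int32(142), np.int32(239), np.int32(98)) [[0.594  0.0015 0.045 ]]
[107.6 222.5 203. ] (np.int32(94), np.int32(209), np.int32(28), np.int32(27)) [[0.4998 0.4261 0.045 ]]
[157.8 273.3 132. ] (np.int32(151), np.int32(268), np.int32(15), np.int32(12)) [[0.3701 0.2888 0.045 ]]
side yellow
[345.7 203.4 293. ] (np.int32(335), np.int32(195), np.int32(21), np.int32(18)) 0.025 [[ 0.4296 -0.0745  0.025 ]]
[345.7 203.4 293. ] (np.int32(335), np.int32(195), np.int32(21), np.int32(18)) 0.012 [[ 0.4374 -0.0918  0.012 ]]
[308.  237.5 857. ] (np.int32(293), np.int32(220), np.int32(30), np.int32(36)) 0.025 [[0.4394 0.0912 0.025 ]]
[308.  237.5 857. ] (np.int32(293), np.int32(220), np.int32(30), np.int32(36)) 0.012 [[0.4474 0.0774 0.012 ]]
brown
[ 406.    53.9 9762. ] (np.int32(338), np.int32(0), np.int32(126), np.int32(113)) [[ 0.7487 -1.3546  0.045 ]]
[ 134.   179.5 4297. ] (np.int32(0), np.int32(90), np.int32(295), np.int32(177)) [[0.942  0.1571 0.045 ]]
[  256.    222.3 12785. ] (np.int32(143), np.int32(145), np.int32(228), np.int32(161)) [[0.5541 0.13   0.045 ]]
[285.5 298.1 378. ] (np.int32(279), np.int32(284), np.int32(14), np.int32(30)) [[0.3707 0.2863 0.045 ]]
[179.1 334.  396. ] (np.int32(153), np.int32(326), np.int32(53), np.int32(17)) [[0.4764 0.457  0.045 ]]
```

View pics/crop1.png

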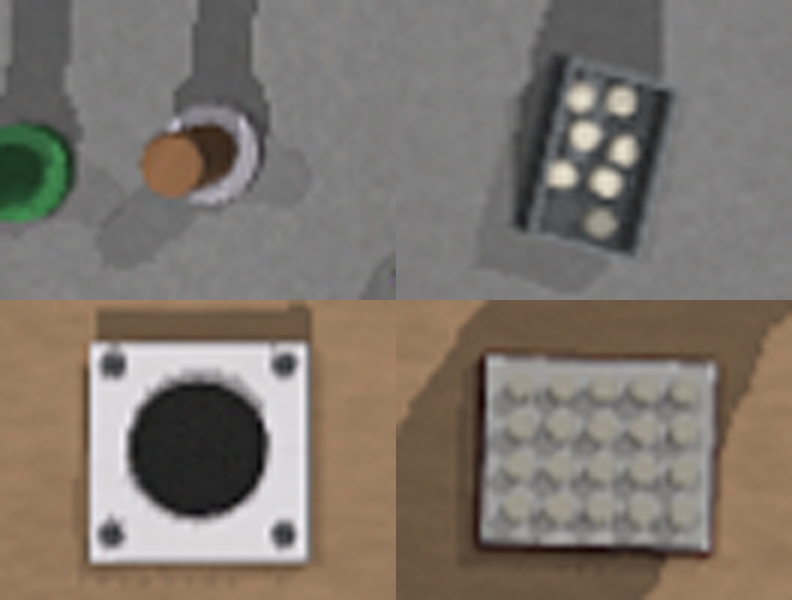

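The crop confirms the choices: the wooden-grip steel-foot tamper, the box with caps, the block with its black pad and the tray. Next I measure corners at their heights.

Run:
```python
from h import *
def P(c,off,o,z): return onplane('top',(np.array(c,float)-off)/6-.5+o+.0,z)
def show(n,Q,order):
    e=np.linalg.norm(np.roll(Q,-1,0)-Q,axis=1); print(n,np.round(Q.mean(0),4),np.round(e,4))
    d1=Q[1]-Q[2];d0=Q[0]-Q[3]; print('  x-axis yaw',np.round([np.arctan2(v[1],v[0]) for v in(d0,d1)],3), 'edge y yaw',np.round([np.arctan2(v[1],v[0])-np.pi/2 for v in (Q[0]-Q[1],Q[3]-Q[2])],3))
show('box',P([[568,58],[675,92],[636,255],[530,228]],[396,0],[344,249],.032),0)
show('block',P([[90,342],[308,342],[308,563],[90,563]],[0,300],[185,161],.018),0)
show('tray',P([[484,355],[716,360],[712,553],[478,547]],[396,300],[283,164],.015),0)
im=cv2.imread('pics/top0.png')[:,:,::-1].copy()
for b in blobs(im[161:211,185:251],(0,0,0),(180,255,55),100):
    print('pad',b,onplane('top',[b[0]+185,b[1]+161],.022))
foot=P([[212,155]],[0,0],[127,247],.0075);print('foot',foot)
print('side check pad', proj('side',[[.6,.135,.024],[.597,-.135,.032]]))
s=cv2.imread('pics/side0.png')[:,:,::-1].copy()
for b in blobs(s[205:255,200:270],(0,0,0),(180,255,55),100):
    print('padside',b[:3],onplane('side',[b[0]+200,b[1]+205],.022))
```

```text
box [ 0.3778 -0.2899  0.032 ] [0.0491 0.0735 0.0476 0.0765]
  x-axis yaw [-0.219 -0.238] edge y yaw [-0.284 -0.223]
block [0.6071 0.1441 0.018 ] [0.0995 0.1014 0.0988 0.1013]
  x-axis yaw [0.036 0.029] edge y yaw [0.024 0.023]
tray [ 0.6048 -0.1253  0.015 ] [0.1062 0.0887 0.1065 0.0883]
  x-axis yaw [-0.013 -0.01 ] edge y yaw [ 0.001 -0.003]
pad (32.52420470262794, 24.404333794375287, np.int32(387), (np.int32(22), np.int32(14), np.int32(22), np.int32(22))) [[0.6078622  0.14398671 0.022     ]]
foot [[0.36933556 0.28838318 0.0075    ]]
side check pad [[239.44773968 224.06450484]
 [301.25294983 171.81940211]]
padside (34.53391304347826, 21.504347826086956, np.int32(309)) [[0.60557016 0.14667878 0.022     ]]
```

Request:
carry_out:
  moves:
    - [[9.4,-7.0,0],-1.24]
    - [[9.4,-7.0,0],-1.24]
    - [[9.4,-7.0,0],-1.24]
    - [[9.4,-7.0,0],-1.24]
    - [[9.4,-7.0,0],-1.24]
    - [[9.4,-7.0,0],-1.24]
    - [[9.4,-7.0,0],-1.24]
    - [[9.4,-7.0,0],-1.24]
    - [[14.9,-19.1,0],-1.24]
    - [[14.9,-19.1,0],-1.24]
    - [[14.9,-19.1,0],-1.24]
    - [[14.9,-19.1,0],-1.24]
    - [[14.9,-19.1,0],-1.24]
    - [[14.9,-19.1,0],-1.24]
    - [[14.9,-19.1,0],-1.24]
    - [[14.9,-19.1,0],-1.24]
    - [[14.9,-19.1,0],-1.24]
    - [[14.9,-19.1,0],-1.24]
    - [[14.9,-19.1,0],-1.24]
    - [[14.9,-19.1,0],-1.24]
  claw: -1

```text
time: 2.1
position: [0.4395, 0.0935, 0.231]
tool_rot: [0.709, 0.706, -0.001, 0.0]
wrist_force: [0.4, 0.5, 1.0]
grip_width: 0.0852
grip_force: 0.0
```

Request:
carry_out:
  moves:
    - [[0.05,0,5.0],0]
    - [[0.05,0,5.0],0]
    - [[0.05,0,5.0],0]
    - [[0.05,0,5.0],0]
    - [[0.05,0,6.0],0]
    - [[0.05,0,6.7],0]
    - [[0.05,0,7.3],0]
    - [[0.05,0,7.3],0]
    - [[0.05,0,7.3],0]

```text
time: 3.0
position: [0.4426, 0.0964, 0.0144]
tool_rot: [0.708, 0.706, 0.002, 0.002]
wrist_force: [-0.1, -0.2, 0.9]
grip_width: 0.0854
grip_force: 0.0
```

Request:
carry_out:
  moves:
    - [[0,0,0],0]
    - [[0,0,0],0]
    - [[0,0,0],0]
    - [[0,0,0],0]
    - [[0,0,0],0]
    - [[0,0,0],0]
    - [[0,0,0],0]
    - [[0,0,0],0]
    - [[0,0,0],0]
    - [[0,0,0],0]
  claw: 1
  grip_force: 30

```text
time: 4.0
position: [0.4416, 0.0965, 0.0147]
tool_rot: [0.708, 0.706, 0.002, 0.002]
wrist_force: [-0.6, -0.4, 10.9]
grip_width: 0.0643
grip_force: 30.4
```

Request:
carry_out:
  moves:
    - [[0,0,-1.5],0]
    - [[0,0,-3],0]
    - [[0,0,-3.5],0]
    - [[-11.3,5.4,-3.5],0]
    - [[-11.3,5.4,-3.5],0]
    - [[-11.3,5.4,-3.5],0]
    - [[-11.3,5.4,-3.5],0]
    - [[-11.3,5.4,-3.5],0]
    - [[-11.3,5.4,-3.5],0]
    - [[-11.3,5.4,-3.5],0]
    - [[-11.3,5.4,-3.5],0]
    - [[-11.3,5.4,-3.5],0]
    - [[-11.3,5.4,-3.5],0]
    - [[-11.3,5.4,-3.5],0]
    - [[-11.3,5.4,-3.5],0]

```text
time: 5.5
position: [0.6011, -0.2402, 0.1182]
tool_rot: [0.706, 0.708, 0.0, -0.001]
wrist_force: [0.8, 0.1, -0.8]
grip_width: 0.064
grip_force: 34.3
```

Request:
carry_out:
  moves:
    - [[-0.1,0.1,1],0]
    - [[-0.1,0.1,2],0]
    - [[-0.1,0.1,2.8],0]
    - [[-0.1,0.1,3.1],0]
    - [[-0.1,0.1,3.4],0]
    - [[-0.1,0.1,3.4],0]
    - [[-0.1,0.1,3.4],0]

```text
time: 6.2
position: [0.6053, -0.2449, 0.0165]
tool_rot: [0.707, 0.707, 0.0, 0.001]
wrist_force: [0.1, 0.6, -1.2]
grip_width: 0.0643
grip_force: 34.4
```

Lower the last 2 mm, open, retreat.

Request:
carry_out:
  moves:
    - [[0,0,0.07],0]
    - [[0,0,0.07],0]
    - [[0,0,0.07],0]

```text
time: 6.5
position: [0.6056, -0.2453, 0.0148]
tool_rot: [0.708, 0.707, 0.0, 0.001]
wrist_force: [0.3, -0.6, 6.5]
grip_width: 0.064
grip_force: 35.0
```

Request:
carry_out:
  moves:
    - [[0,0,0],0]
    - [[0,0,0],0]
    - [[0,0,0],0]
    - [[0,0,0],0]
    - [[0,0,0],0]
    - [[0,0,0],0]
    - [[0,0,0],0]
    - [[0,0,0],0]
    - [[0,0,-1],0]
    - [[0,0,-2],0]
    - [[0,0,-3],0]
    - [[0,0,-4],0]
    - [[0,0,-4],0]
    - [[0,0,-4],0]
  claw: -1

```text
time: 7.9
position: [0.6048, -0.2453, 0.1339]
tool_rot: [0.707, 0.707, -0.0, 0.001]
wrist_force: [-0.4, -0.7, -0.1]
grip_width: 0.0856
grip_force: 0.0
```

Request:
carry_out:
  moves:
    - [[5.15,-5.55,0],0]
    - [[5.15,-5.55,0],0]
    - [[5.15,-5.55,0],0]
    - [[5.15,-5.55,0],0]
    - [[5.15,-5.55,0],0]
    - [[5.15,-5.55,0],0]
    - [[5.15,-5.55,0],0]
    - [[5.15,-5.55,1.5],0]
    - [[5.15,-5.55,2],0]
    - [[5.15,-5.55,2],0]

```text
time: 8.9
position: [0.4378, -0.0914, 0.0711]
tool_rot: [0.708, 0.706, -0.002, -0.001]
wrist_force: [0.4, -0.2, -0.3]
grip_width: 0.0854
grip_force: 0.0
```

Run:
```python
from h import *
im=snap('top','top1.png');s=snap('side','side1.png')
for n,I in(('top',im),('side',s)):
    for b in blobs(I,(20,110,90),(34,255,255)): print(n,np.round(b[:3],1),b[3],np.round(onplane(n,b[:2],.025),4),np.round(onplane(n,b[:2],.012),4))
```

```text
top [362.4 189.2 400. ] (np.int32(349), np.int32(177), np.int32(27), np.int32(25)) [[ 0.6062 -0.2497  0.025 ]] [[ 0.6079 -0.2527  0.012 ]]
side [317.1 157.4 333. ] (np.int32(308), np.int32(145), np.int32(20), np.int32(25)) [[ 0.6075 -0.2406  0.025 ]] [[ 0.619  -0.2613  0.012 ]]
side [345.6 203.1 319. ] (np.int32(335), np.int32(194), np.int32(22), np.int32(19)) [[ 0.4304 -0.0753  0.025 ]] [[ 0.4382 -0.0926  0.012 ]]
```

View pics/side1.png

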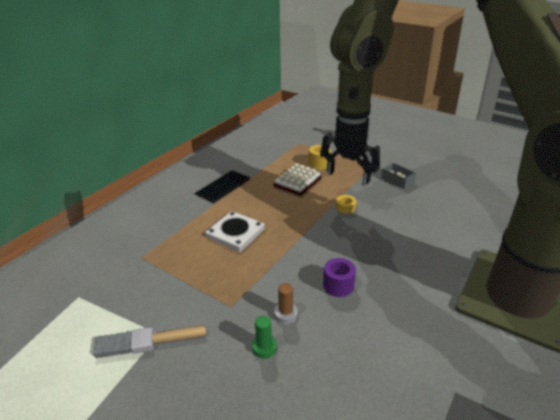

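Side view: the big roll stands upright at (317,157) beside the tray, and the small roll is unmoved at (345,203) under the open fingers.

Request:
carry_out:
  moves:
    - [[0,0,1],0]
    - [[0,0,1.7],0]
    - [[0,0,2.2],0]
    - [[0,0,2.2],0]
    - [[0,0,2.2],0]
    - [[0,0,2.2],0]

```text
time: 9.6
position: [0.4391, -0.0907, 0.0084]
tool_rot: [0.708, 0.706, 0.001, 0.001]
wrist_force: [-0.2, -0.3, 0.7]
grip_width: 0.0852
grip_force: 0.0
```

Request:
carry_out:
  moves:
    - [[0,0,0],0]
    - [[0,0,0],0]
    - [[0,0,0],0]
    - [[0,0,0],0]
    - [[0,0,0],0]
    - [[0,0,0],0]
    - [[0,0,0],0]
    - [[0,0,0],0]
    - [[0,0,0],0]
    - [[0,0,0],0]
  claw: 1
  grip_force: 25

```text
time: 10.6
position: [0.4386, -0.0907, 0.0082]
tool_rot: [0.707, 0.707, 0.0, 0.001]
wrist_force: [-1.0, 0.6, 7.6]
grip_width: 0.0508
grip_force: 24.7
```

Request:
carry_out:
  moves:
    - [[0,0,-1],0]
    - [[0,0,-2],0]
    - [[0,0,-3],0]
    - [[0,0,-3.4],0]
    - [[-5.17,5.57,-3.4],0]
    - [[-5.17,5.57,-3.4],0]
    - [[-5.17,5.57,-3.4],0]
    - [[-5.17,5.57,-3.4],0]
    - [[-5.17,5.57,-3.4],0]
    - [[-5.17,5.57,-3.4],0]
    - [[-5.17,5.57,-3.4],0]
    - [[-5.17,5.57,-3.4],0]

```text
time: 11.8
position: [0.604, -0.2442, 0.1092]
tool_rot: [0.707, 0.708, -0.0, -0.001]
wrist_force: [-0.8, 1.0, -0.2]
grip_width: 0.0509
grip_force: 26.4
```

Run:
```python
from h import *
im=snap('top','top2.png');s=snap('side','side2.png')
for n,I in(('top',im),('side',s)):
    for b in blobs(I,(20,110,90),(34,255,255)): print(n,np.round(b[:3],1),b[3])
a=lambda I,c,r:cv2.resize(I[r-25:r+25,c-33:c+33],(396,300),interpolation=cv2.INTER_CUBIC)
cv2.imwrite('pics/crop2.png',np.hstack([a(im,365,185),a(s,317,145)])[:,:,::-1])
print(status.get_obs()['position'])
```

```text
top [359.  189.4 331. ] (np.int32(349), np.int32(176), np.int32(19), np.int32(26))
side [319.3 130.  201. ] (np.int32(311), np.int32(123), np.int32(17), np.int32(15))
side [319.5 156.8 476. ] (np.int32(309), np.int32(145), np.int32(22), np.int32(25))
[ 0.60430791 -0.24441488  0.10952261]
```

View pics/crop2.png

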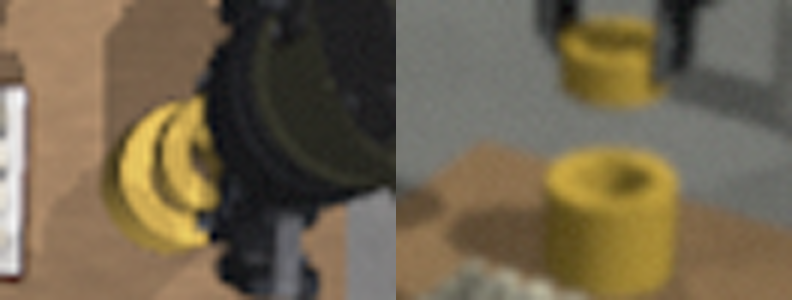

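The crop shows the small roll held level, above the upright big roll and lined up with it.

Request:
carry_out:
  moves:
    - [[-0.04,0.04,0.6],0]
    - [[-0.04,0.04,1.1],0]
    - [[-0.04,0.04,1.4],0]
    - [[-0.04,0.04,1.6],0]
    - [[-0.04,0.04,1.6],0]
    - [[-0.04,0.04,1.6],0]
    - [[-0.04,0.04,1.6],0]

```text
time: 12.6
position: [0.6069, -0.247, 0.062]
tool_rot: [0.707, 0.707, 0.0, 0.0]
wrist_force: [-0.3, -0.4, 0.1]
grip_width: 0.0511
grip_force: 26.4
```

Request:
carry_out:
  moves:
    - [[0.04,-0.04,0.06],0]
    - [[0.04,-0.04,0.12],0]
    - [[0.04,-0.04,0.12],0]
    - [[0.04,-0.04,0.12],0]

```text
time: 13.0
position: [0.6053, -0.2456, 0.0584]
tool_rot: [0.707, 0.707, -0.0, 0.0]
wrist_force: [-2.0, 0.2, 5.4]
grip_width: 0.0506
grip_force: 26.8
```

Run:
```python
from h import *
o=status.get_obs();print(o['wrist_force'],o['position'])
s=snap('side','side3.png');a=lambda I,c,r:cv2.resize(I[r-25:r+25,c-33:c+33],(660,500),interpolation=cv2.INTER_CUBIC)
cv2.imwrite('pics/crop3.png',a(s,317,145)[:,:,::-1])
```

```text
[-1.98316648  0.19932517  5.42823115] [ 0.60527907 -0.24558391  0.05837238]
```

View pics/crop3.png

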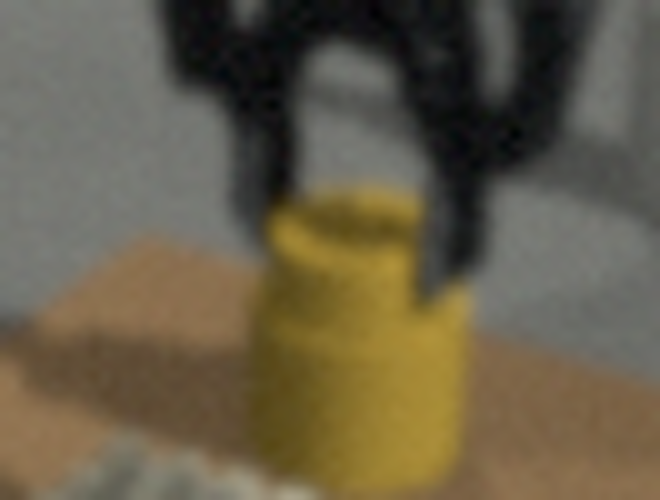

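The small roll is in contact and centred on the big one. Release and rise.

Request:
carry_out:
  moves:
    - [[0,0,0],0]
    - [[0,0,0],0]
    - [[0,0,0],0]
    - [[0,0,0],0]
    - [[0,0,0],0]
    - [[0,0,0],0]
    - [[0,0,0],0]
    - [[0,0,0],0]
    - [[0,0,-0.7],0]
    - [[0,0,-1.7],0]
    - [[0,0,-3],0]
    - [[0,0,-4],0]
    - [[0,0,-4],0]
  claw: -1

```text
time: 14.35
position: [0.6084, -0.2456, 0.1828]
tool_rot: [0.708, 0.707, 0.002, 0.004]
wrist_force: [0.0, 0.4, 0.3]
grip_width: 0.0857
grip_force: 0.0
```

Request:
carry_out:
  moves:
    - [[-1.48,-7.55,0],1.8]
    - [[-1.48,-7.55,0],1.8]
    - [[-1.48,-7.55,0],1.8]
    - [[-1.48,-7.55,0],1.8]
    - [[-1.48,-7.55,0],1.8]
    - [[-1.48,-7.55,0],1.8]
    - [[-1.48,-7.55,0],1.8]
    - [[-1.48,-7.55,0],1.8]
    - [[-1.48,-7.55,0],1.8]
    - [[-1.48,-7.55,0],1.8]
    - [[-1.48,-7.55,0],1.8]
    - [[-1.48,-7.55,0],1.8]
    - [[-1.48,-7.55,0],1.8]
    - [[-1.48,-7.55,0],1.8]
    - [[-1.48,-7.55,0],1.8]
    - [[-1.48,-7.55,0],1.8]

```text
time: 15.95
position: [0.3786, -0.2898, 0.1777]
tool_rot: [0.993, -0.114, -0.0, -0.0]
wrist_force: [-0.1, -0.5, 0.3]
grip_width: 0.0853
grip_force: 0.0
```

Run:
```python
from h import *
o=status.get_obs();print(o['position'],2*np.arctan2(o['tool_rot'][1],o['tool_rot'][0]))
t=snap('top','top4.png');s=snap('side','side4.png');a=lambda I,c,r:cv2.resize(I[r-25:r+25,c-33:c+33],(396,300),interpolation=cv2.INTER_CUBIC)
cv2.imwrite('pics/crop4.png',np.vstack([np.hstack([a(t,377,274),a(s,395,165)]),np.hstack([a(t,362,189),a(s,317,145)])])[:,:,::-1])
```

```text
[ 0.37856554 -0.28984726  0.17773376] -0.22871461667775958
```

View pics/crop4.png

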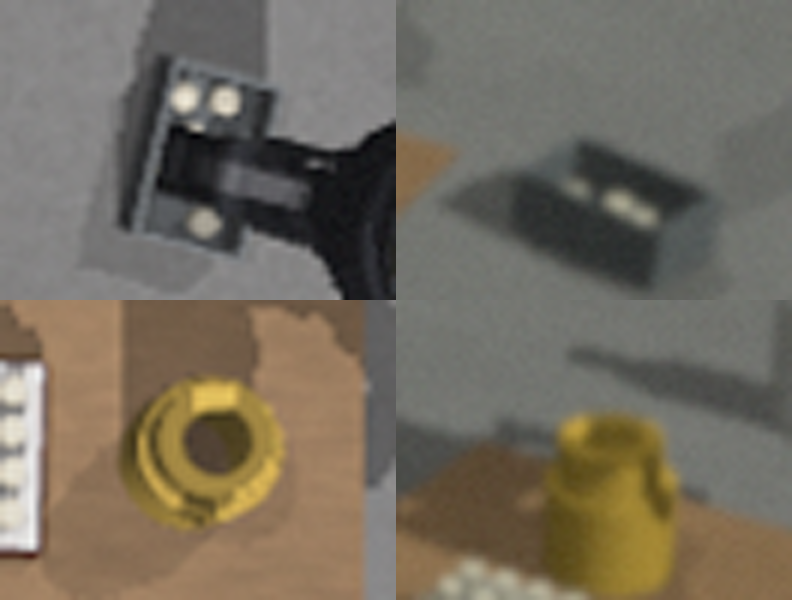

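The stack stands well centred (crop bottom row), and the fingers line up with the box.

Request:
carry_out:
  moves:
    - [[0,0,1.5],0]
    - [[0,0,3],0]
    - [[0,0,4.2],0]
    - [[0,0,5],0]
    - [[0,0,5.6],0]
    - [[0,0,5.6],0]
    - [[0,0,5.6],0]
    - [[0,0,5.6],0]

```text
time: 16.85
position: [0.3791, -0.2903, 0.0108]
tool_rot: [0.993, -0.115, 0.001, 0.0]
wrist_force: [-0.2, 0.1, -0.3]
grip_width: 0.0854
grip_force: 0.0
```

Request:
carry_out:
  moves:
    - [[0,0,0],0]
    - [[0,0,0],0]
    - [[0,0,0],0]
    - [[0,0,0],0]
    - [[0,0,0],0]
    - [[0,0,0],0]
    - [[0,0,0],0]
    - [[0,0,0],0]
    - [[0,0,0],0]
    - [[0,0,0],0]
  claw: 1
  grip_force: 30

```text
time: 17.85
position: [0.3789, -0.2904, 0.0106]
tool_rot: [0.993, -0.115, 0.001, 0.001]
wrist_force: [-0.5, -0.3, 6.3]
grip_width: 0.0497
grip_force: 31.0
```

Request:
carry_out:
  moves:
    - [[0,0,-1.5],0]
    - [[0,0,-3],0]
    - [[0,0,-4],0]
    - [[5.1,-11.45,-4],-0.22]
    - [[5.1,-11.45,-4],-0.22]
    - [[5.1,-11.45,-4],-0.22]
    - [[5.1,-11.45,-4],-0.22]
    - [[5.1,-11.45,-4],-0.22]
    - [[5.1,-11.45,-4],-0.22]
    - [[5.1,-11.45,-4],-0.22]
    - [[5.1,-11.45,-4],-0.22]
    - [[5.1,-11.45,-4],-0.22]
    - [[5.1,-11.45,-4],-0.22]
    - [[5.1,-11.45,-4],-0.22]
    - [[5.1,-11.45,-4],-0.22]

```text
time: 19.35
position: [0.6051, 0.0076, 0.1297]
tool_rot: [1.0, -0.006, -0.001, 0.001]
wrist_force: [0.4, 0.6, -0.7]
grip_width: 0.0492
grip_force: 32.6
```

Request:
carry_out:
  moves:
    - [[0,0,1.5],0]
    - [[0,0,2.5],0]
    - [[0,0,3.2],0]
    - [[0,0,3.6],0]
    - [[0,0,3.85],0]
    - [[0,0,3.85],0]
    - [[0,0,3.95],0]
    - [[0,0,3.95],0]
    - [[0,0,3.95],0]

```text
time: 20.25
position: [0.6065, 0.0096, 0.012]
tool_rot: [1.0, -0.005, 0.001, 0.0]
wrist_force: [-0.3, 0.6, -0.7]
grip_width: 0.0495
grip_force: 32.6
```

Lower about 1.5 mm, open, rise.

Request:
carry_out:
  moves:
    - [[0,0,0.05],0]
    - [[0,0,0.05],0]
    - [[0,0,0.05],0]

```text
time: 20.55
position: [0.6065, 0.0096, 0.0107]
tool_rot: [1.0, -0.005, 0.001, 0.0]
wrist_force: [-0.6, 0.1, 5.6]
grip_width: 0.0492
grip_force: 33.4
```

Request:
carry_out:
  moves:
    - [[0,0,0],0]
    - [[0,0,0],0]
    - [[0,0,0],0]
    - [[0,0,0],0]
    - [[0,0,0],0]
    - [[0,0,0],0]
    - [[0,0,0],0]
    - [[0,0,0],0]
    - [[0,0,-0.7],0]
    - [[0,0,-1.7],0]
    - [[0,0,-3],0]
    - [[0,0,-4.5],0]
    - [[0,0,-5.5],0]
    - [[0,0,-5.5],0]
    - [[0,0,-5.5],0]
  claw: -1

```text
time: 22.05
position: [0.6061, 0.0095, 0.1752]
tool_rot: [1.0, -0.005, 0.0, 0.0]
wrist_force: [-0.3, 0.6, 0.6]
grip_width: 0.0852
grip_force: 0.0
```

Request:
carry_out:
  moves:
    - [[-7.95,-9.2,0],-1.58]
    - [[-7.95,-9.2,0],-1.58]
    - [[-7.95,-9.2,0],-1.58]
    - [[-7.95,-9.2,0],-1.58]
    - [[-7.95,-9.2,0],-1.58]
    - [[-7.95,-9.2,0],-1.58]
    - [[-7.95,-9.2,0],-1.58]
    - [[-7.95,-9.2,0],-1.58]
    - [[-7.95,-9.2,0],-1.58]
    - [[-7.95,-9.2,0],-1.58]
    - [[-7.95,-9.2,0],-1.58]
    - [[-7.95,-9.2,0],-1.58]
    - [[-7.95,-9.2,0],-1.58]
    - [[-7.95,-9.2,0],-1.58]

```text
time: 23.45
position: [0.37, 0.2877, 0.1742]
tool_rot: [0.708, 0.706, -0.001, -0.0]
wrist_force: [-1.1, -0.2, -0.4]
grip_width: 0.0855
grip_force: 0.0
```

Run:
```python
from h import *
o=status.get_obs();print(o['position'],2*np.arctan2(o['tool_rot'][1],o['tool_rot'][0]))
t=snap('top','top5.png');s=snap('side','side5.png');a=lambda I,c,r:cv2.resize(I[r-25:r+25,c-33:c+33],(396,300),interpolation=cv2.INTER_CUBIC)
cv2.imwrite('pics/crop5.png',np.vstack([np.hstack([a(t,268,188),a(s,268,205)]),np.hstack([a(t,160,272),a(s,290,290)])])[:,:,::-1])
```

```text
[0.36999801 0.28772752 0.17418247] 1.5683809614007982
```

View pics/crop5.png

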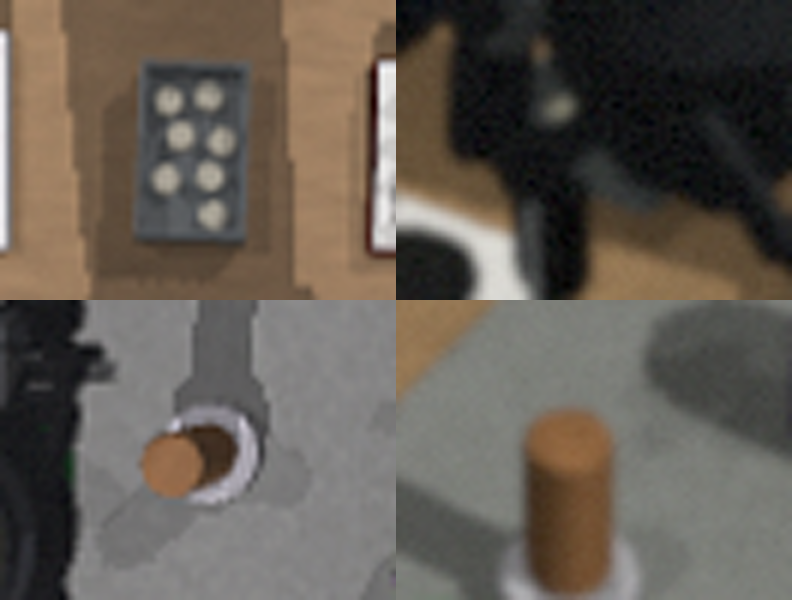

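The box sits square, midway between block and tray (top px (267,188)), and the tamper is undisturbed.

Request:
carry_out:
  moves:
    - [[0,0,1.5],0]
    - [[0,0,2.8],0]
    - [[0,0,3.8],0]
    - [[0,0,4.5],0]
    - [[0,0,4.8],0]
    - [[0,0,4.8],0]
    - [[0,0,4.8],0]

```text
time: 24.25
position: [0.3703, 0.2883, 0.0309]
tool_rot: [0.707, 0.707, -0.0, 0.0]
wrist_force: [0.1, -0.4, -0.2]
grip_width: 0.0858
grip_force: 0.0
```

Request:
carry_out:
  moves:
    - [[0,0,0],0]
    - [[0,0,0],0]
    - [[0,0,0],0]
    - [[0,0,0],0]
    - [[0,0,0],0]
    - [[0,0,0],0]
    - [[0,0,0],0]
    - [[0,0,0],0]
    - [[0,0,0],0]
    - [[0,0,0],0]
    - [[0,0,0],0]
    - [[0,0,0],0]
  claw: 1
  grip_force: 45

```text
time: 25.45
position: [0.3704, 0.2881, 0.0311]
tool_rot: [0.707, 0.707, 0.0, 0.0]
wrist_force: [-0.1, -0.3, 6.3]
grip_width: 0.0268
grip_force: 44.0
```

Request:
carry_out:
  moves:
    - [[0,0,-1.2],0]
    - [[0,0,-2.5],0]
    - [[0,0,-3.6],0]
    - [[-4.79,7.89,-3.6],0]
    - [[-4.79,7.89,-3.6],0]
    - [[-4.79,7.89,-3.6],0]
    - [[-4.79,7.89,-3.6],0]
    - [[-4.79,7.89,-3.6],0]
    - [[-4.79,7.89,-3.6],0]
    - [[-4.79,7.89,-3.6],0]
    - [[-4.79,7.89,-3.6],0]
    - [[-4.79,7.89,-3.6],0]
    - [[-4.79,7.89,-3.6],0]

```text
time: 26.75
position: [0.6055, 0.1455, 0.1387]
tool_rot: [0.706, 0.708, -0.0, -0.0]
wrist_force: [0.5, 0.9, -2.7]
grip_width: 0.0271
grip_force: 45.4
```

Request:
carry_out:
  moves:
    - [[0,0,1],0]
    - [[0,0,1.8],0]
    - [[0,0,2.3],0]
    - [[0,0,2.6],0]
    - [[0,0,2.6],0]
    - [[0,0,2.6],0]
    - [[0,0,2.6],0]

```text
time: 27.45
position: [0.6076, 0.1446, 0.0619]
tool_rot: [0.707, 0.707, 0.001, 0.0]
wrist_force: [0.1, 0.4, -2.1]
grip_width: 0.0266
grip_force: 45.6
```

Run:
```python
from h import *
t=snap('top','top6.png');s=snap('side','side6.png');a=lambda I,c,r:cv2.resize(I[r-25:r+25,c-33:c+33],(396,300),interpolation=cv2.INTER_CUBIC)
print(status.get_obs()['position'])
cv2.imwrite('pics/crop6.png',np.hstack([a(t,218,186),a(s,236,222)])[:,:,::-1])
```

```text
[0.6074746  0.14437445 0.06167727]
```

View pics/crop6.png

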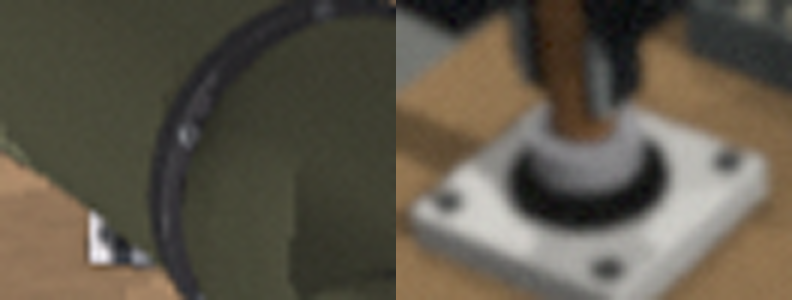

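The foot (columns 527–648) hangs about 6 mm over the pad (510–668), centred. Lower to contact.

Request:
carry_out:
  moves:
    - [[0,0,0.1],0]
    - [[0,0,0.15],0]
    - [[0,0,0.2],0]
    - [[0,0,0.2],0]
    - [[0,0,0.2],0]

```text
time: 28.05
position: [0.6068, 0.144, 0.0552]
tool_rot: [0.707, 0.707, -0.0, 0.0]
wrist_force: [-1.9, -0.7, 4.8]
grip_width: 0.027
grip_force: 46.0
```

Contact at the expected height (0.0552). Release and rise well clear, stepping aside for a look.

Request:
carry_out:
  moves:
    - [[0,0,0],0]
    - [[0,0,0],0]
    - [[0,0,0],0]
    - [[0,0,0],0]
    - [[0,0,0],0]
    - [[0,0,0],0]
    - [[0,0,0],0]
    - [[0,0,0],0]
    - [[0,0,0],0]
    - [[0,0,-0.7],0]
    - [[0,0,-1.7],0]
    - [[0,0,-3],0]
    - [[0,0,-4.5],0]
    - [[0,0,-5],0]
    - [[0,0,-5],0]
    - [[0,-4.5,-5],0]
    - [[0,-4.5,-5],0]
    - [[0,-4.5,-5],0]
    - [[0,-4.5,-5],0]
    - [[0,-4.5,-5],0]
  claw: -1

```text
time: 30.05
position: [0.4711, 0.1436, 0.2037]
tool_rot: [0.707, 0.707, -0.001, -0.0]
wrist_force: [-0.7, 0.5, -0.8]
grip_width: 0.0855
grip_force: 0.0
```

Run:
```python
from h import *
t=snap('top','top7.png');s=snap('side','side7.png')
print(status.get_obs()['position'])
a=lambda I,c,r,w=50:cv2.resize(I[r-w:r+w,c-w*4//3:c+w*4//3],(396,300),interpolation=cv2.INTER_CUBIC)
cv2.imwrite('pics/crop7.png',np.vstack([np.hstack([a(t,218,186,25),a(s,236,215,25)]),np.hstack([a(t,300,180,75),a(s,290,190,75)])])[:,:,::-1])
for n,I in(('top',t),('side',s)):
  for b in blobs(I,(20,110,90),(34,255,255)): print(n,np.round(b[:3],1),np.round(onplane(n,b[:2],.037),4))
```

```text
[0.47290094 0.14408744 0.20397858]
top [362.2 189.1 438. ] [[ 0.6048 -0.2466  0.037 ]]
side [321.3 155.4 417. ] [[ 0.5927 -0.2386  0.037 ]]
```

View pics/crop7.png

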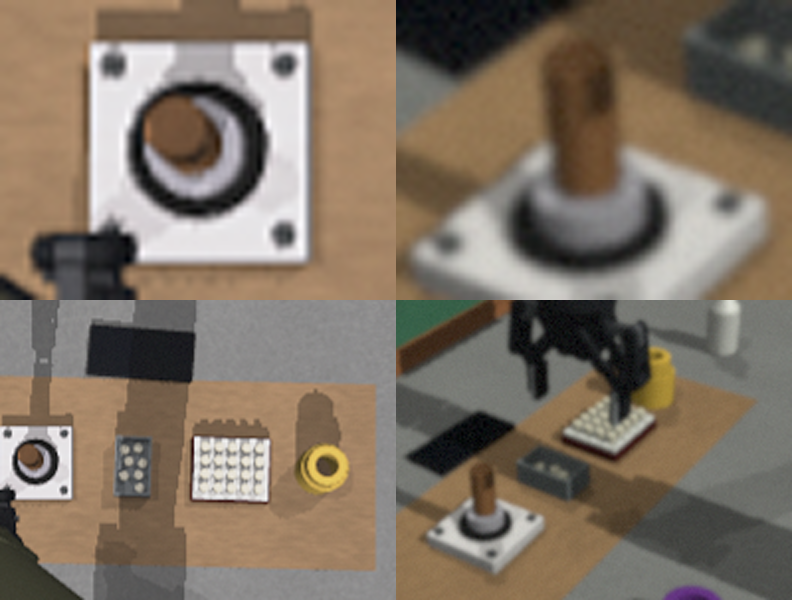

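The tamper stands upright and centred on the pad; the box, tray and roll stack are in line. All is clear of the gripper, so I hand it in.

```bash
python3 -c "
from workcell import workorder
print(workorder.finish_job())"
```

```text
the job is handed in; nothing more can be done
None
```

The capping station is set out as asked and the job is handed in at about 30 s. In the last pictures all four parts looked upright and in place, and I never moved the phone, bottle or brush; the interface gave no verdict.

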